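# Wind the labeller head up one turn for the taller moon cake packs

## Task

The next moon cake packs are taller, so raise the label head: push the hand wheel on top of the labeller clockwise (seen from above) by its upright handle through exactly one turn, until the handle is back where it started. Push the handle gently with the fingertips or the outside of the fingers, without gripping it, leave the packs and the spare label roll where they are, and finish clear of the machine.

Things in the scene. Friction and masses are not known exactly. Their poses are not given: they have to be found in the camera images.
- grip: Black upright handle of the hand wheel: a barrel grip 66 mm tall, 20 mm thick at its foot, 27 mm from 30 mm up, standing on the rim at the end of one spoke, its axis 71 mm from the wheel's axis. Origin at the centre of its foot, 12 mm above the middle of the rim; z up. It revolves freely on its own pin, so its yaw means nothing.
- hub (a point): Point on the hand wheel's upright axis, level with the middle of its rim (218 mm above the table). Aluminium wheel, 160 mm across, rim 17 mm thick, three spokes, hub 38 mm across; its nut rises 16 mm above this point, and only the handle stands higher within 200 mm of the axis. x points along the spoke to the handle. About 3 N at the handle turns the wheel; it stops where it is left.
- wheel (a joint): Angle of the hand wheel in rad: 0 at the start wherever the handle stands, growing as the wheel turns clockwise seen from above; one turn is 6.283. It can turn either way.
- pad (a point): Middle of the underside of the black label pad, under the white head's arm, 185 mm to the +y side of the wheel's axis in the labeller's frame. The screw lifts the head 8 mm for each clockwise turn of the wheel.
- labeller: Bench labeller: grey plinth 300 mm (x) by 410 mm (y), 50 mm high, with a column, a white head whose arm and paper roll reach to +y (highest point about 230 mm), and the hand wheel on top of the column. Fixed to the table. Origin on the table on the wheel's axis; the plinth spans -150 to 150 mm in x and -100 to 310 mm in y from it.
- pack_a: Clear clamshell pack with a green-brown moon cake, 86 by 86 mm, 50 mm tall, loose on the table beside the labeller. Origin at the centre of its underside. Must stay put.
- pack_b: A second pack of the same kind, 86 by 86 by 50 mm. Origin at the centre of its underside. Must stay put.
- label_roll: Spare roll of white labels lying flat on the table, 84 mm across, 38 mm bore, 45 mm high. Origin at the centre of its underside. Must stay put.

How it is judged (in metres and radians):
On the way, in this order (a step that is already met when the one before it is completed fails the run):
1. the fingers push the handle through the first half of the turn (value of joint wheel between 1 and 3.1 rad and contact force between the fingers and grip above 0.3 N), for 0.1 s.
2. the fingers push the handle through the second half of the turn (value of joint wheel between 3.5 and 6.1 rad and contact force between the fingers and grip above 0.3 N), for 0.1 s.
At the end, for the whole second after the job is handed in: The wheel rests one clockwise turn from where it began, within 16 degrees either way, the label head stands 8 mm higher within 0.6 mm, and the two packs and the label roll are within 20 mm of where they stood (value of joint wheel between 6.003 and 6.563 rad and distance of pad from where it was at the start of the episode between 0.0074 and 0.0086 m and velocity of joint wheel between -0.05 and 0.05 rad/s and distance of each of pack_a, pack_b, label_roll from where it was at the start of the episode below 0.02 m); the robot touches nothing.
It fails at once if the wheel is turned the wrong way (more than 20 degrees anticlockwise of its start) (value of joint wheel below -0.35 rad).
It fails at once if the handle is gripped or pushed hard (over 30 N) (contact force between the fingers and grip above 30 N).
It fails at once if a pack or the label roll is shifted or lifted by more than 20 mm (distance of any of pack_a, pack_b, label_roll from where it was at the start of the episode above 0.02 m).
It also fails if it takes over 61 s, if anything falls off the work surface, if the arm or the gripper's body presses on something with over 40 N, if the wrist force passes 120 N, or if a joint passes its speed limit or range.

## Robot

A 6-joint arm with a two-finger parallel gripper is mounted at the origin on the work surface. World frame = base frame: x ahead of the robot, y to its left, z up, the work surface at z = 0. Lengths are in mm, angles in degrees, forces in N, time in s.
With the tool pointing down it reaches from about 350 to 950 mm from the base axis. Payload 17.4 kg.
Tool frame: the origin (TCP) lies on the centre line of the jaws, within the pads' length; the fingertips stand 22 mm ahead of it and the grasp point (between the pads) lies 3 mm ahead of it; z points along the fingers, y is the line along which they close (so a half turn about z gives the same grasp; the last joint's range is limited). The gripper opens to 93 mm and grips with 3 to 60 N. Pads are 15 mm wide; open, the fingers measure 128 mm over their backs; the gripper's body (75 mm by 188 mm) begins 65 mm behind the grasp point.
Start: joints at [-69.374, 6.646, 82.598, -0, 90.757, -2.166], TCP at [261.48, -622.303, 240.646] pointing down, gripper open.
Joint ranges: [-162.19, 162.19], [-47.58, 125.68], [4.15, 143.07], [-65.23, 245.23], [0.69, 171.88], [-170.13, 170.13]. Speed limits (degrees/s): [108.29, 108.29, 127.2, 180, 180, 180].

## Interface

Orientations are given as [roll, pitch, yaw] about the fixed x, y, z axes, in that order (R = Rz(yaw) Ry(pitch) Rx(roll)).
In Python, from cell import ctrl gives the robot as it stands. The module is installed in compiled form; this text tells all that it offers.
- The arm moves only by the tool drive_tool, never from a script. Its argument "deltas" is a list of rows, each an object with "fingers": the gripper command: -1 is fully open, 1 is shut, values between are in proportion; "translation": the shift along the tool's x, y, z in mm, a list of three; "twist": the turn about the tool's z in units of 5 degrees (1.0 is 5 degrees). A call has exactly 5 rows; each row shifts and turns the commanded pose from where the row before left it, along the tool's axes as they then stand; what a row does not reach is not made up. A row lasts 1/8 s, in which the tool goes at most 62.5 mm and 10.7 degrees, less where a joint would pass 70% of its speed; a pose out of reach is approached as far as the arm can. A call is refused whole if a number of a shift passes 62.5 or a number of a turn 1, either way. A call with a gripper value outside its range is refused whole. The fingers move at their own pace and stop on an object; "grip_force" is the grip in N (left out, the last holds). Time passes only in rows, so rows that do not move let the fingers close, or fill a call up. It gives the time, the measured TCP pose, the force, the opening and the grip force at its end, in the units of the state.
- ctrl.state(): the state, without advancing time (a new reading comes with each control period).
- ctrl.snapshot(name): name is "scene" or "top" or "wrist"; returns a dict with "color" (384x512x3 uint8, red, green, blue), "fx", "fy", "cx", "cy" (pixels), "T" (4x4, takes a point from camera to world coordinates). Camera axes: x right, y up, looking along -z (the intrinsics and any distortion apply to the point x, -y, -z); pixel columns grow to the right and rows downward; lengths in mm; the calibration is good to about 2 mm. A picture is of the moment at which its call begins. There is no depth.
- ctrl.hand_in(): hands the job in; it is judged then, once.
The state is a dict: "time_s": time; "q": joint angles; "qvel": joint speeds; "joint_efforts": joint torques, N m; "tcp_pos": TCP position; "eef_rot": TCP orientation; "contact_force": force on the tool from outside, world axes, zero at the start; "ft_torque": the same for the moment, N m; "width": finger opening in mm; "grip_force": force on a finger pad.
Only numpy, scipy, OpenCV 4.12 (cv2) and the standard library are available. Lean on these libraries where they do the work, as an engineer would, in place of code of your own. Each camera call takes 0.05 s, during which the arm holds its last target. There are 200 camera calls.

## Working session

There is one attempt and no reset: what is moved stays moved. The work goes in short steps, Python scripts to look and compute and a tool call to move; the robot and the scene stay as the last step left them, time stands still between calls to the robot, and variables do not carry over. Pictures are saved under pics/ and viewed, at most 10 in all, crops included, and the job is handed in when it is done.

Besides the shell and the picture viewer there is one more tool, called after ">>>" in YAML: its name, and indented under it one key for each argument. drive_tool: Moves the arm, as the interface text tells. Its arguments: {"type":"object","properties":{"deltas":{"type":"array","items":{"type":"object","properties":{"fingers":{"type":"number"},"translation":{"type":"array","items":{"type":"number"}},"twist":{"type":"number"}}}},"grip_force":{"type":"number"}},"required":["deltas"]}

```bash
mkdir -p pics; python3 - <<'E'
from cell import ctrl
import cv2,numpy as np
ims=[]
for n in("scene","top"):
    s=ctrl.snapshot(n); np.savez(n+".npz",**s)
    ims.append(s["color"][:,:,::-1]); cv2.imwrite(f"pics/{n}.png",ims[-1])
    print(n,s["fx"],s["fy"],s["cx"],s["cy"],np.round(s["T"],3).tolist(),[k for k in s])
print(ctrl.state())
E
```

```text
scene 428.4159462741694 428.4159462741694 256.7770119014871 186.8945856401826 [[0.793, -0.506, 0.339, 944.715], [0.608, 0.673, -0.421, -457.375], [-0.015, 0.54, 0.841, 1038.998], [0.0, 0.0, 0.0, 1.0]] ['color', 'fx', 'fy', 'cx', 'cy', 'T']
top 461.6344282817201 461.6344282817201 260.75404238320385 196.3625393062297 [[-0.008, 0.982, -0.186, 382.017], [-1.0, -0.007, 0.004, 5.286], [0.002, 0.186, 0.982, 1140.44], [0.0, 0.0, 0.0, 1.0]] ['color', 'fx', 'fy', 'cx', 'cy', 'T']
{'time_s': 0.1, 'q': array([-6.93752123e+01,  6.67212920e+00,  8.26304584e+01,  1.44534995e-04,
        9.07565338e+01, -2.16617309e+00]), 'qvel': array([ 0.00261483, -0.0777847 , -0.13964104, -0.05755806, -0.02522794,
       -0.07834093]), 'joint_efforts': array([ 3.12824850e-03, -7.22891879e+01, -6.23864722e+01,  7.81414798e-02,
        2.28337501e-02, -8.19432330e-05]), 'tcp_pos': array([ 261.40976218, -622.16240572,  239.98595545]), 'eef_rot': array([-1.79940926e+02, -2.37908317e-03,  2.27909614e+01]), 'contact_force': array([0.69254895, 0.55883329, 0.75053577]), 'ft_torque': array([-0.0007645 , -0.06718545, -0.00663163]), 'grip_force': 0.0, 'width': 92.91659770795634}
```

View pics/scene.png

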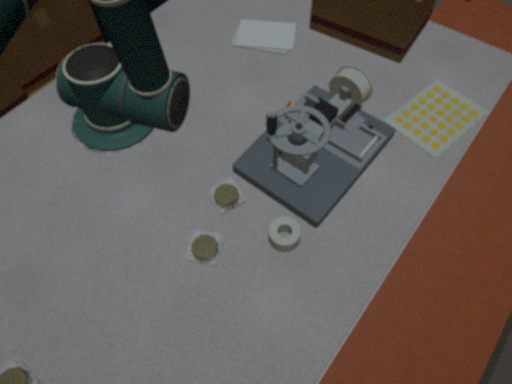

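View pics/top.png

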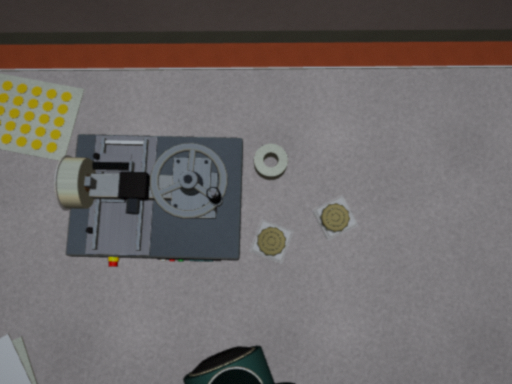

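Scene: wheel at about (299,130), black handle top at about (271,118). Top: hub at about (189,180), handle at about (214,195), label roll at (270,160), packs at (271,240) and (335,217), all on the −y side.

```bash
cat > h.py <<'E'
import numpy as np,cv2
def ray(s,u,v):
    T=s["T"]; d=T[:3,:3]@np.array([(u-s["cx"])/s["fx"],-(v-s["cy"])/s["fy"],-1]); return T[:3,3],d
def onz(s,u,v,z):
    o,d=ray(s,u,v); return (o+d*(z-o[2])/d[2])[:2]
def proj(s,p):
    T=s["T"]; c=T[:3,:3].T@(np.array(p)-T[:3,3]); return s["cx"]-s["fx"]*c[0]/c[2], s["cy"]+s["fy"]*c[1]/c[2]
E
python3 - <<'E'
from h import *
s=np.load("top.npz");sc=np.load("scene.npz")
# outer rim ellipse in the top view via light mask vs dark plinth
print("hub top",onz(s,189.5,180,234),"scene",onz(sc,298,126,234))
print("rim l/r/t/b",*[onz(s,u,v,222) for u,v in((151,180),(227.5,180),(189,143.5),(189,218))])
print("grip",onz(s,214,195,296), "scene",onz(sc,271,117,296))
for n,u,v in(("roll",270,160),("pa",271,240),("pb",335,217)): print(n,onz(s,u,v,45))
g=[]
for q in (s,sc):
    c=q["color"]; g.append(c)
a=cv2.resize(g[0][120:270,50:250,::-1],None,fx=3,fy=3,interpolation=cv2.INTER_CUBIC)
b=cv2.resize(g[1][80:190,230:380,::-1],None,fx=4,fy=4,interpolation=cv2.INTER_CUBIC)
a=cv2.convertScaleAbs(a,alpha=1.5);b=cv2.convertScaleAbs(b,alpha=1.5)
cv2.imwrite("pics/a.png",a);cv2.imwrite("pics/b.png",b)
E
```

```text
hub top [588.54913251 144.96688037] scene [593.62042029 147.15015375]
rim l/r/t/b [591.83521001 225.23473727] [590.73841496  69.38561557] [668.70168696 149.49200007] [513.14385778 146.16162503]
grip [545.46763785  89.19185374] scene [555.62359329  85.80336526]
roll [680.48840901 -22.16034298]
pa [484.33139382 -22.31811939]
pb [ 538.30287367 -176.30422257]
```

View pics/a.png

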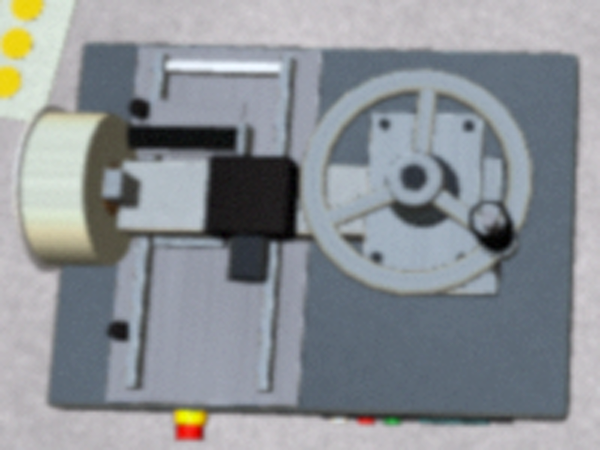

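View pics/b.png

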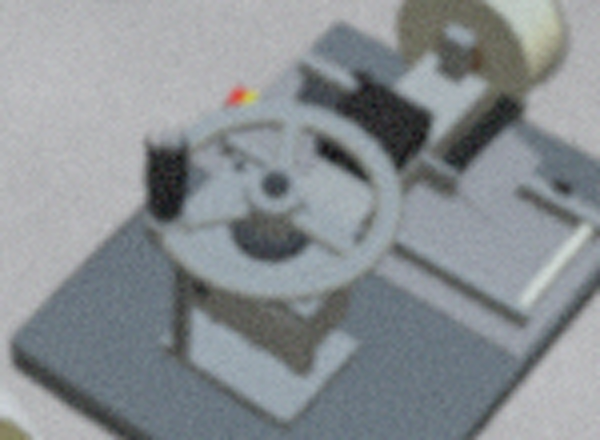

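>>> drive_tool:
  deltas:
    - {"fingers":1,"twist":0.91,"translation":[0,0,-6.4]}
    - {"fingers":1,"twist":0.91,"translation":[0,0,-6.4]}
    - {"fingers":1,"twist":0.91,"translation":[0,0,-6.4]}
    - {"fingers":1,"twist":0.91,"translation":[0,0,-6.4]}
    - {"fingers":1,"twist":0.92,"translation":[0,0,-6.4]}
  grip_force: 5

```text
time_s: 0.72
tcp_pos: [261.5, -622.2, 272.4]
eef_rot: [-180.0, 0.0, -0.2]
contact_force: [0.6, -0.5, 0.4]
width: 47.6
grip_force: 0.0
```

>>> drive_tool:
  deltas:
    - {"fingers":1,"twist":0,"translation":[17,-34,0]}
    - {"fingers":1,"twist":0,"translation":[17,-34,0]}
    - {"fingers":1,"twist":0,"translation":[17,-34,0]}
    - {"fingers":1,"twist":0,"translation":[17,-34,0]}
    - {"fingers":1,"twist":0,"translation":[17,-34,0]}

```text
time_s: 1.35
tcp_pos: [346.8, -451.1, 272.3]
eef_rot: [-180.0, 0.0, -0.0]
contact_force: [0.8, -0.2, -0.3]
width: 1.3
grip_force: 0.0
```

>>> drive_tool:
  deltas:
    - {"fingers":1,"twist":0,"translation":[17,-34,0]}
    - {"fingers":1,"twist":0,"translation":[17,-34,0]}
    - {"fingers":1,"twist":0,"translation":[17,-34,0]}
    - {"fingers":1,"twist":0,"translation":[17,-34,0]}
    - {"fingers":1,"twist":0,"translation":[17,-34,0]}

```text
time_s: 1.98
tcp_pos: [431.8, -281.1, 272.4]
eef_rot: [-180.0, 0.0, -0.0]
contact_force: [-0.1, -0.6, -0.2]
width: 0.5
grip_force: 0.0
```

>>> drive_tool:
  deltas:
    - {"fingers":1,"twist":0,"translation":[17,-34,0]}
    - {"fingers":1,"twist":0,"translation":[17,-34,0]}
    - {"fingers":1,"twist":0,"translation":[17,-34,0]}
    - {"fingers":1,"twist":0,"translation":[17,-34,0]}
    - {"fingers":1,"twist":0,"translation":[17,-34,0]}

```text
time_s: 2.6
tcp_pos: [516.9, -111.1, 272.4]
eef_rot: [-180.0, 0.0, -0.0]
contact_force: [0.1, -0.8, 0.6]
width: 0.6
grip_force: 0.0
```

>>> drive_tool:
  deltas:
    - {"fingers":1,"twist":0,"translation":[25,-34,0]}
    - {"fingers":1,"twist":0,"translation":[25,-34,0]}
    - {"fingers":1,"twist":0,"translation":[20,-34,0]}
    - {"fingers":1,"twist":0,"translation":[18,-34,0]}
    - {"fingers":1,"twist":0,"translation":[5,-34,0]}

```text
time_s: 3.22
tcp_pos: [610.1, 58.9, 271.9]
eef_rot: [180.0, 0.1, -0.0]
contact_force: [-0.3, 0.5, 0.6]
width: 0.5
grip_force: 0.0
```

```bash
python3 - <<'E'
from cell import ctrl
from h import *
s=ctrl.snapshot("wrist"); np.savez("w.npz",**s); w=s["color"]
sc=ctrl.snapshot("scene"); c=cv2.resize(sc["color"][80:190,230:350],(524,480))
o=np.hstack([cv2.resize(w,(512,384)),cv2.resize(c,(288,264)) if 0 else np.vstack([cv2.resize(c,(288,264)),np.zeros((120,288,3),np.uint8)])])
cv2.imwrite("pics/w.png",cv2.convertScaleAbs(o[:,:,::-1],alpha=1.4))
print([np.round(proj(s,p)) for p in((591,147,234),(550,90,296),(550,90,230))])
E
```

```text
[array([105., 259.]), array([183., 404.]), array([205., 316.])]
```

View pics/w.png

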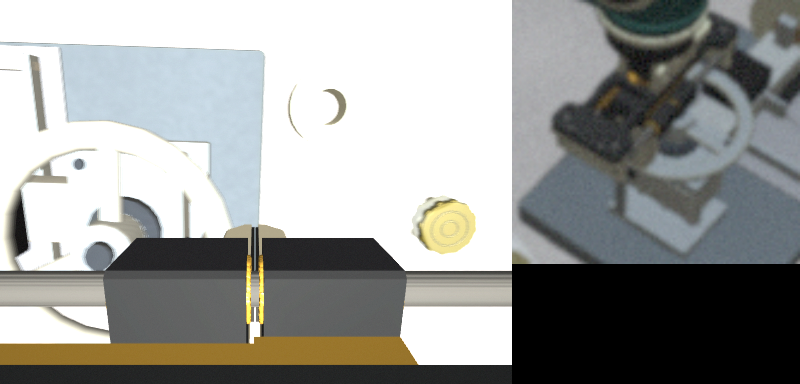

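```bash
cat > plan.py <<'E'
from h import *
from scipy.optimize import brentq
H=np.array([590.,147.]);R=71
pt=lambda a,r=R:H+r*np.array([np.cos(np.radians(a)),np.sin(np.radians(a))])
def gap(th,p): # handle vs 15x35 peg
    d=np.abs(pt(th)-p)-[7.5,17.5]; return np.hypot(*np.maximum(d,0))-13.5
def handle(p): # handle angle pushed by peg, on the clockwise side
    a=np.degrees(np.arctan2(*(p-H)[::-1])); return brentq(lambda l:gap(a-l,p),5,60),a
E
python3 - <<'E'
from plan import *
s=np.load("w.npz");print("hub",onz(s,99,256,234))
print("lead",[(a,round(handle(pt(a))[0],1)) for a in range(-90,-460,-30)])
p=np.array([610,59.]);a=-78
for k in range(13):
    o=[]
    for i in range(5):
        a-=6; n=np.round(pt(a)); d=n-p; o.append([int(d[0]),-int(d[1])]); p=n
    print(k,a,p,o)
E
```

```text
hub [592.67653227 150.27696893]
lead [(-90, 17.2), (-120, 22.7), (-150, 26.3), (-180, 25.9), (-210, 24.4), (-240, 18.2), (-270, 17.2), (-300, 22.7), (-330, 26.3), (-360, 25.9), (-390, 24.4), (-420, 18.2), (-450, 17.2)]
0 -108 [568.  79.] [[-13, -17], [-7, 0], [-7, 0], [-8, -2], [-7, -1]]
1 -138 [537.  99.] [[-7, -3], [-7, -4], [-6, -4], [-6, -4], [-5, -5]]
2 -168 [521. 132.] [[-4, -6], [-4, -7], [-4, -6], [-3, -7], [-1, -7]]
3 -198 [522. 169.] [[-2, -8], [0, -7], [0, -7], [2, -8], [1, -7]]
4 -228 [542. 200.] [[3, -7], [4, -6], [4, -7], [4, -6], [5, -5]]
5 -258 [575. 216.] [[6, -4], [6, -4], [7, -4], [7, -3], [7, -1]]
6 -288 [612. 215.] [[8, -2], [7, 0], [7, 0], [8, 2], [7, 1]]
7 -318 [643. 195.] [[7, 3], [7, 4], [6, 4], [6, 4], [5, 5]]
8 -348 [659. 162.] [[4, 6], [4, 6], [4, 7], [3, 7], [1, 7]]
9 -378 [658. 125.] [[2, 8], [0, 7], [0, 7], [-2, 8], [-1, 7]]
10 -408 [638.  94.] [[-3, 7], [-4, 6], [-4, 7], [-4, 6], [-5, 5]]
11 -438 [605.  78.] [[-6, 4], [-6, 4], [-7, 4], [-7, 3], [-7, 1]]
12 -468 [568.  79.] [[-8, 2], [-7, 0], [-7, 0], [-8, -2], [-7, -1]]
```

>>> drive_tool:
  deltas:
    - {"fingers":1,"twist":0,"translation":[-13,-17,0]}
    - {"fingers":1,"twist":0,"translation":[-7,0,0]}
    - {"fingers":1,"twist":0,"translation":[-6,0,0]}
    - {"fingers":1,"twist":0,"translation":[-3,0,0]}
    - {"fingers":1,"twist":0,"translation":[-3,-1,0]}

```text
time_s: 3.95
tcp_pos: [577.4, 75.3, 272.8]
eef_rot: [-180.0, -0.0, -0.0]
contact_force: [0.1, 0.8, 0.5]
width: 0.4
grip_force: 0.0
```

>>> drive_tool:
  deltas:
    - {"fingers":1,"twist":0,"translation":[-2,0,0]}
    - {"fingers":1,"twist":0,"translation":[-2,-1,0]}
    - {"fingers":1,"twist":0,"translation":[-2,0,0]}
    - {"fingers":1,"twist":0,"translation":[-2,-1,0]}
    - {"fingers":1,"twist":0,"translation":[-2,0,0]}

```text
time_s: 4.58
tcp_pos: [567.6, 77.7, 272.6]
eef_rot: [180.0, -0.0, -0.0]
contact_force: [3.8, -0.9, -1.1]
width: 0.5
grip_force: 2.0
```

>>> drive_tool:
  deltas:
    - {"fingers":1,"twist":0,"translation":[-7,-4,0]}
    - {"fingers":1,"twist":0,"translation":[-7,-4,0]}
    - {"fingers":1,"twist":0,"translation":[-6,-4,0]}
    - {"fingers":1,"twist":0,"translation":[-6,-4,0]}
    - {"fingers":1,"twist":0,"translation":[-5,-5,0]}

```text
time_s: 5.2
tcp_pos: [536.1, 98.8, 272.6]
eef_rot: [180.0, 0.0, -0.0]
contact_force: [1.6, -3.4, -1.4]
width: 0.4
grip_force: 1.8
```

>>> drive_tool:
  deltas:
    - {"fingers":1,"twist":0,"translation":[-4,-6,0]}
    - {"fingers":1,"twist":0,"translation":[-4,-7,0]}
    - {"fingers":1,"twist":0,"translation":[-4,-6,0]}
    - {"fingers":1,"twist":0,"translation":[-3,-7,0]}
    - {"fingers":1,"twist":0,"translation":[-1,-7,0]}

```text
time_s: 5.82
tcp_pos: [520.4, 132.1, 272.6]
eef_rot: [180.0, -0.0, -0.0]
contact_force: [-0.1, -3.9, -1.1]
width: 0.2
grip_force: 2.0
```

>>> drive_tool:
  deltas:
    - {"fingers":1,"twist":0,"translation":[-2,-8,0]}
    - {"fingers":1,"twist":0,"translation":[0,-7,0]}
    - {"fingers":1,"twist":0,"translation":[0,-7,0]}
    - {"fingers":1,"twist":0,"translation":[2,-8,0]}
    - {"fingers":1,"twist":0,"translation":[1,-7,0]}

```text
time_s: 6.45
tcp_pos: [521.6, 169.3, 272.6]
eef_rot: [-180.0, 0.0, 0.0]
contact_force: [-2.6, -3.3, -0.2]
width: 0.4
grip_force: 1.9
```

>>> drive_tool:
  deltas:
    - {"fingers":1,"twist":0,"translation":[3,-7,0]}
    - {"fingers":1,"twist":0,"translation":[4,-6,0]}
    - {"fingers":1,"twist":0,"translation":[4,-7,0]}
    - {"fingers":1,"twist":0,"translation":[4,-6,0]}
    - {"fingers":1,"twist":0,"translation":[5,-5,0]}

```text
time_s: 7.08
tcp_pos: [541.8, 200.2, 272.6]
eef_rot: [-180.0, 0.0, 0.0]
contact_force: [-4.1, -0.6, -0.2]
width: 0.6
grip_force: 1.9
```

>>> drive_tool:
  deltas:
    - {"fingers":1,"twist":0,"translation":[6,-4,0]}
    - {"fingers":1,"twist":0,"translation":[6,-4,0]}
    - {"fingers":1,"twist":0,"translation":[7,-4,0]}
    - {"fingers":1,"twist":0,"translation":[7,-3,0]}
    - {"fingers":1,"twist":0,"translation":[7,-1,0]}

```text
time_s: 7.7
tcp_pos: [575.1, 215.9, 272.6]
eef_rot: [-180.0, 0.0, -0.0]
contact_force: [-4.9, 0.1, 0.1]
width: 0.3
grip_force: 2.0
```

>>> drive_tool:
  deltas:
    - {"fingers":1,"twist":0,"translation":[8,-2,0]}
    - {"fingers":1,"twist":0,"translation":[7,0,0]}
    - {"fingers":1,"twist":0,"translation":[7,0,0]}
    - {"fingers":1,"twist":0,"translation":[8,2,0]}
    - {"fingers":1,"twist":0,"translation":[7,1,0]}

```text
time_s: 8.32
tcp_pos: [612.1, 214.4, 272.6]
eef_rot: [180.0, 0.0, -0.0]
contact_force: [-4.9, -0.5, 0.0]
width: 0.4
grip_force: 2.7
```

>>> drive_tool:
  deltas:
    - {"fingers":1,"twist":0,"translation":[7,3,0]}
    - {"fingers":1,"twist":0,"translation":[7,4,0]}
    - {"fingers":1,"twist":0,"translation":[6,4,0]}
    - {"fingers":1,"twist":0,"translation":[6,4,0]}
    - {"fingers":1,"twist":0,"translation":[5,5,0]}

```text
time_s: 8.95
tcp_pos: [643.1, 194.7, 272.7]
eef_rot: [-180.0, -0.0, -0.0]
contact_force: [-3.9, 3.5, -0.9]
width: 0.4
grip_force: 2.4
```

>>> drive_tool:
  deltas:
    - {"fingers":1,"twist":0,"translation":[4,6,0]}
    - {"fingers":1,"twist":0,"translation":[4,6,0]}
    - {"fingers":1,"twist":0,"translation":[4,7,0]}
    - {"fingers":1,"twist":0,"translation":[3,7,0]}
    - {"fingers":1,"twist":0,"translation":[1,7,0]}

```text
time_s: 9.57
tcp_pos: [658.8, 161.2, 272.6]
eef_rot: [-180.0, -0.0, -0.0]
contact_force: [-0.5, 4.7, -1.7]
width: -0.2
grip_force: 2.1
```

>>> drive_tool:
  deltas:
    - {"fingers":1,"twist":0,"translation":[2,8,0]}
    - {"fingers":1,"twist":0,"translation":[0,7,0]}
    - {"fingers":1,"twist":0,"translation":[0,7,0]}
    - {"fingers":1,"twist":0,"translation":[-2,8,0]}
    - {"fingers":1,"twist":0,"translation":[-1,7,0]}

```text
time_s: 10.2
tcp_pos: [657.6, 124.1, 272.7]
eef_rot: [180.0, -0.0, -0.0]
contact_force: [3.4, 3.3, 0.1]
width: 0.4
grip_force: 1.9
```

>>> drive_tool:
  deltas:
    - {"fingers":1,"twist":0,"translation":[-3,7,0]}
    - {"fingers":1,"twist":0,"translation":[-4,6,0]}
    - {"fingers":1,"twist":0,"translation":[-4,7,0]}
    - {"fingers":1,"twist":0,"translation":[-4,6,0]}
    - {"fingers":1,"twist":0,"translation":[-5,5,0]}

```text
time_s: 10.82
tcp_pos: [637.3, 93.1, 272.7]
eef_rot: [180.0, -0.0, -0.0]
contact_force: [4.0, -0.4, -1.1]
width: 0.3
grip_force: 2.0
```

>>> drive_tool:
  deltas:
    - {"fingers":1,"twist":0,"translation":[-6,4,0]}
    - {"fingers":1,"twist":0,"translation":[-6,4,0]}
    - {"fingers":1,"twist":0,"translation":[-7,4,0]}
    - {"fingers":1,"twist":0,"translation":[-7,3,0]}
    - {"fingers":1,"twist":0,"translation":[-7,1,0]}

```text
time_s: 11.45
tcp_pos: [604.1, 77.5, 272.7]
eef_rot: [-180.0, -0.0, -0.0]
contact_force: [4.6, 0.7, -0.1]
width: 0.5
grip_force: 2.0
```

>>> drive_tool:
  deltas:
    - {"fingers":1,"twist":0,"translation":[-7,1,0]}
    - {"fingers":1,"twist":0,"translation":[-7,0,0]}
    - {"fingers":1,"twist":0,"translation":[-6,0,0]}
    - {"fingers":1,"twist":0,"translation":[-5,0,0]}
    - {"fingers":1,"twist":0,"translation":[-4,-1,0]}

```text
time_s: 12.08
tcp_pos: [575.3, 77.7, 272.7]
eef_rot: [-180.0, -0.0, -0.0]
contact_force: [4.7, 0.9, -0.1]
width: 0.4
grip_force: 2.3
```

>>> drive_tool:
  deltas:
    - {"fingers":1,"twist":0,"translation":[10,0,0]}
    - {"fingers":1,"twist":0,"translation":[20,10,0]}
    - {"fingers":1,"twist":0,"translation":[0,35,0]}
    - {"fingers":1,"twist":0,"translation":[-10,45,0]}
    - {"fingers":1,"twist":0,"translation":[-20,45,0]}

```text
time_s: 12.7
tcp_pos: [575.7, -58.6, 272.0]
eef_rot: [-180.0, 0.1, 0.0]
contact_force: [1.1, -0.6, -0.4]
width: 0.6
grip_force: 0.0
```

>>> drive_tool:
  deltas:
    - {"fingers":1,"twist":0,"translation":[-20,45,0]}
    - {"fingers":1,"twist":0,"translation":[-20,45,0]}
    - {"fingers":1,"twist":0,"translation":[-20,45,0]}
    - {"fingers":1,"twist":0,"translation":[-20,45,0]}
    - {"fingers":1,"twist":0,"translation":[-20,45,0]}

```text
time_s: 13.32
tcp_pos: [474.9, -283.9, 272.5]
eef_rot: [-180.0, 0.0, -0.0]
contact_force: [0.7, 0.3, -0.6]
width: 0.3
grip_force: 0.0
```

>>> drive_tool:
  deltas:
    - {"fingers":1,"twist":0,"translation":[-20,45,0]}
    - {"fingers":1,"twist":0,"translation":[-20,40,0]}
    - {"fingers":1,"twist":0,"translation":[-20,35,0]}
    - {"fingers":1,"twist":0,"translation":[-10,20,0]}
    - {"fingers":1,"twist":0,"translation":[0,0,0]}

```text
time_s: 13.95
tcp_pos: [405.3, -423.2, 272.2]
eef_rot: [-179.9, 0.0, -0.1]
contact_force: [-0.1, -0.4, -0.1]
width: 0.3
grip_force: 0.0
```

```bash
python3 - <<'E'
from cell import ctrl
from h import *
s=ctrl.snapshot("top");np.savez("top2.npz",**s);a=np.load("top.npz")["color"]
s2=ctrl.snapshot("scene");b=np.load("scene.npz")["color"]
f=lambda c:cv2.resize(c[120:270,130:250],(400,500),interpolation=cv2.INTER_CUBIC)
cv2.imwrite("pics/cmp.png",cv2.convertScaleAbs(np.hstack([f(a),f(s["color"])])[:,:,::-1],alpha=1.5))
for n,c in(("before",a),("after",s["color"])):
    r=c[183:206,201:225].max(2); m=(r<55)
    ys,xs=np.nonzero(m);print(n,m.sum(),xs.mean()+201,ys.mean()+183)
for n,c in(("sb",b),("sa",s2["color"])):
    r=c[108:140,260:282].max(2); m=(r<55)
    ys,xs=np.nonzero(m);print(n,m.sum(),xs.mean()+260,ys.mean()+108)
E
```

```text
before 105 215.27619047619046 197.63809523809525
after 104 215.79807692307693 197.07692307692307
sb 159 271.314465408805 125.19496855345912
sa 157 271.3949044585987 125.71974522292993
```

View pics/cmp.png

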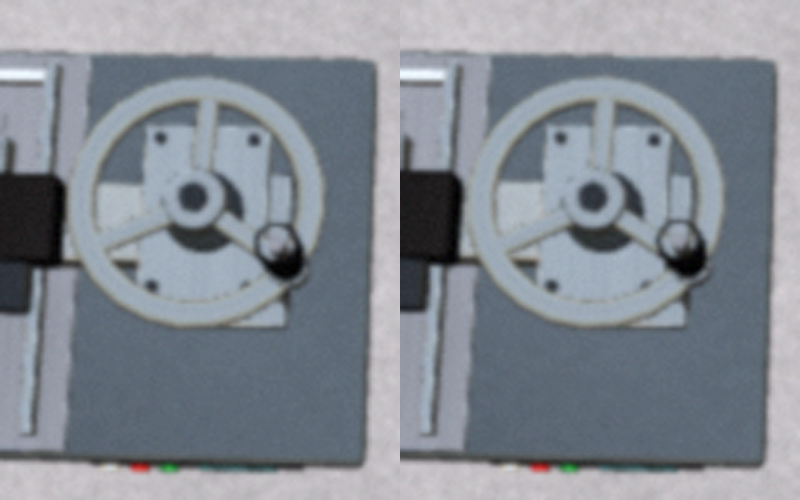

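The handle is back where it started: in the right half of the comparison it sits at crop (683,248), against (281,248) before. That is a shift of about 0.8 px, or roughly 1.3°.

```bash
python3 -c "
from cell import ctrl
print(ctrl.hand_in())"
```

```text
the job is handed in; nothing more can be done
None
```

I pushed the hand wheel one clockwise turn with the closed fingertips (contact readings about 4–6 N), leaving the handle within about 2° of its start in the camera images and the arm clear; the job is handed in, no verdict came back, and I did not measure the head's lift or re-check the packs and roll.

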